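# Clamp the board and hold the test probe on the round land

## Robot

A 7-joint arm with a two-finger parallel gripper is mounted at the origin on the work surface. World frame = base frame: x ahead of the robot, y to its left, z up, the work surface at z = 0. Lengths are in mm, angles in rad, forces in N, time in s.
With the tool pointing down it reaches from about 350 to 900 mm from the base axis. Payload 7.2 kg.
Tool frame: the origin (TCP) lies midway between the tips of the shut fingers; the grasp point (between the pads) lies 19 mm behind it; z points along the fingers, y is the line along which they close (so a half turn about z gives the same grasp; the last joint's range is limited). The gripper opens to 88 mm and grips with 3 to 60 N. Pads are 20 mm wide; open, the fingers measure 115 mm over their backs; the gripper's body (75 mm by 178 mm) begins 61 mm behind the grasp point.
Start: joints at [1.242, 0.411, -0.013, 1.596, 0.006, 1.134, -0.082], TCP at [161.146, -603.872, 222.653] pointing down, gripper open.
Joint ranges: [-2.95, 2.95], [-0.29, 1.99], [-1.47, 1.44], [0.14, 2.54], [-1.03, 4.17], [0.13, 1.85], [-2.86, 2.86]. Speed limits (rad/s): [2.39, 2.39, 3.01, 3.01, 3.14, 3.14, 3.14].

## Interface

Orientations are given as a rotation vector (axis times angle).
In Python, from cell import arm, viewer, order gives the robot as it stands.
- The arm moves only by the tool move_arm, never from a script. Its argument "moves" is a list of rows, each an object of numbers: "x", "y", "z": the shift along the world's x, y, z in m; "roll": the turn about the world's z in degrees; "gripper": the finger opening in m, from 0 to 0.0878. A call has 1 to 12 rows; each row shifts and turns the commanded pose from where the row before left it; what a row does not reach is not made up. A row lasts 1/8 s, in which the tool goes at most 62.5 mm and 10.7 degrees, less where a joint would pass 70% of its speed; a pose out of reach is approached as far as the arm can. A call is refused whole if a number of a shift passes 0.0625 or a number of a turn 10.7, either way. A call with a gripper value outside its range is refused whole. The fingers move at their own pace and stop on an object; "newtons" is the grip in N (left out, the last holds). Time passes only in rows, so rows that do not move let the fingers close. It gives the time, the measured TCP pose, the force, the opening and the grip force at its end, in the units of the state.
- arm.observe(): the state, without advancing time (a new reading comes with each control period).
- viewer.snapshot(name): name is "side" or "top" or "wrist"; returns (picture, depth): 384x512x3 uint8, blue, green, red; 384x512 float32, mm along the optical axis (not along the pixel's ray), 0 where there is no reading.
- viewer.camera_info(name): a dict with "K" (3x3 intrinsics, pixels), "rvec" (rotation vector, rad) and "tvec" (3), from world to camera coordinates, as OpenCV has them; the wrist camera has in their place "T_tool_cam" (4x4, takes a point from camera to tool coordinates, whose origin is the TCP and whose axes are the flange's). Camera axes: x right, y down, z forward; pixel columns grow to the right and rows downward; lengths in mm; the calibration is good to about 2 mm. A picture is of the moment at which its call begins: read the wrist's pose just before it. camera_info takes no time and is no camera call.
- order.close_job(): hands the job in; it is judged then, once.
The state is a dict: "time": time; "joint_positions": joint angles; "dq": joint speeds; "joint_efforts": joint torques, N m; "tcp_pos": TCP position; "tcp_rot": TCP orientation; "wrist_force": force on the tool from outside, world axes, zero at the start; "torque": the same for the moment, N m; "opening": finger opening in mm; "finger_force": force on a finger pad.
Only numpy, scipy, OpenCV 4.12 (cv2) and the standard library are available. Lean on these libraries where they do the work, as an engineer would, in place of code of your own. Each camera call takes 0.05 s, during which the arm holds its last target. There are 200 camera calls.

## Task

Swing the test jig's clamp down onto the circuit board until it is fully home. Then take the spring-tipped test probe out of its leaning holder and hold it upright with its tip on the middle of the round test land, pressing gently so that the sprung pin is about half-way in; do not touch the square or the oblong land with it, and leave everything else on the bench where it is. Finish while still holding the probe there: do not let go.

Things in the scene. Friction and masses are not known exactly. Their poses are not given: they have to be found in the camera images.
- jig: Aluminium test jig fixed on the bench, base 190 x 150 x 12 mm; origin under its centre, x along the 190 mm side towards the clamp's hinge, z up. On it a loaded green circuit board (150 x 110 mm, top 24 mm above the bench) with components up to 16 mm tall in a row at jig y = -13 mm; test lands on the +y half, clamp over the -y half.
- clamp (a joint): Hinged hold-down clamp of the jig, a steel bar 12 mm wide along jig x at jig y = -40 mm. Value in rad: 0 fully down on the board (its stop), grows as it swings up to 1.35. A stiff hinge: it stays where it is left and needs about 2 N at the handle.
- clamp_hinge (a point): Point on the clamp's hinge axis (42 mm above the bench, axis along jig y), in line with the bar's middle. Axes turn with the clamp.
- clamp_handle (a point): Centre of the clamp's handle: a black round crossbar, 16 mm diameter, 30 mm long along jig y, at the free end of the bar, 190 mm from the hinge axis. With the clamp down it lies 42 mm above the bench, 10 mm outside the jig's base plate on the -x side.
- land_round_top (a point): Centre of the top face of the ROUND tinned test land on the board, 18 mm diameter, 26 mm above the bench. Which of three places along the board it has changes; all three lands are of the same metal.
- land_square_top (a point): Centre of the top face of the square test land (17 mm), not to be touched.
- land_oblong_top (a point): Centre of the top face of the oblong test land (26 x 9 mm), not to be touched.
- holder: Fixed probe holder: dark base 95 x 80 x 14 mm and a black tube (30 mm outside, 19 mm inside, 50 mm long, open at both ends) whose upper rim's centre is 105 mm above the origin; the tube leans 0.35 rad (20 deg), its top towards the holder's -x. A steel post stands on the +x side, up to 78 mm. Origin on the bench below the rim's centre, z up.
- probe_grip (a point): Centre of the grey round grip (18 mm diameter, 78 mm long) of the spring-tipped pen probe (70 g, no cable) leaning in the holder. z runs from tip to blunt end (39 mm on). Towards the tip from here: collar (28 mm diameter, sits on the tube's rim) at 39 to 44 mm, nose (14 mm diameter) to 99 mm, end of pin at 124 mm. Draw it out along its axis: 80 mm frees it.
- pin_tip (a point): The very end of the probe's thin brass pin (4 mm diameter, rounded).
- pin (a joint): How far the probe's sprung pin is pushed in, in m: 0 fully out, 0.012 fully in (hard stop). Its spring gives 1 N when it starts to move, 2.5 N half-way, 4 N fully in.
- meter: Red hand multimeter, 170 x 85 x 40 mm, lying flat; origin under its centre. Bystander: leave alone.
- spool: Grey solder spool, 48 mm diameter, 38 mm tall, standing; origin under its centre. Bystander: leave alone.
- screwdriver: Screwdriver lying on the bench, about 0.2 m long; origin under its middle. Bystander: leave alone.
- parts_tray: Grey open parts tray 110 x 80 x 25 mm; origin under its centre. Bystander: leave alone.
- tip_pot: Dark steel tip-cleaner pot, 64 mm diameter, 50 mm tall, brass wool on top; origin under its centre. Bystander: leave alone.
- flux_jar: Amber jar, 44 mm diameter, 50 mm tall; origin under its centre. Bystander: leave alone.
- heatsink: Aluminium heat sink with fins, 50 x 40 x 31 mm; origin under its centre. Bystander: leave alone.
Things that resemble listed ones, but are neither listed nor needed, are in the scene too. What is shaped like the holder but brown is not meant. What is shaped like the part that bears probe_grip but blue is not meant.

How it is judged (in metres and radians):
On the way, in this order (a step that is already met when the one before it is completed fails the run):
1. the clamp is fully down (within 0.06 rad of its stop) while the probe is still in its holder (value of joint clamp below 0.06 rad and distance of probe_grip from where it was at the start of the episode below 0.02 m), for 0.2 s.
2. the probe is held by the fingers, clear of the holder (contact force between the fingers and probe above 2 N and contact force between probe and holder below 0.05 N and distance of probe_grip from where it was at the start of the episode above 0.05 m), for 0.1 s.
At the end, for the whole second after the job is handed in: Clamp down within 0.06 rad; fingers still hold the probe, still and upright within 0.14 rad, tip on the round land within 7 mm of its centre, pressing 0.8 to 4 N, pin in by 2 to 10 mm; probe clear of holder, jig and clamp (value of joint clamp below 0.06 rad and contact force between the fingers and probe above 2 N and contact force between probe and holder below 0.05 N and angle between probe_grip's own z axis and vertical below 0.14 rad and horizontal distance between pin_tip and land_round_top below 0.007 m and contact force between probe and land_round between 0.8 and 4 N and value of joint pin between 0.002 and 0.01 m and contact force between probe and jig below 0.05 N and contact force between probe and clamp below 0.05 N and linear speed of probe below 0.01 m/s); the arm keeps its last pose, push and grip.
It fails at once if the probe presses harder than 8 N on the board or a land (contact force between probe and land_round above 8 N or contact force between probe and jig above 8 N).
It fails at once if the probe touches the square or the oblong land (contact force between probe and land_square above 0.2 N or contact force between probe and land_oblong above 0.2 N).
It fails at once if a bystander is moved by more than 30 mm (distance of any of meter, spool, screwdriver, parts_tray, tip_pot, flux_jar, heatsink from where it was at the start of the episode above 0.03 m).
It also fails if it takes over 58 s, if anything falls off the work surface, if the arm or the gripper's body presses on something with over 40 N, if the wrist force passes 120 N, or if a joint passes its speed limit or range.

## Working session

There is one attempt and no reset: what is moved stays moved. The work goes in short steps, Python scripts to look and compute and a tool call to move; the robot and the scene stay as the last step left them, time stands still between calls to the robot, and variables do not carry over. Pictures are saved under pics/ and viewed, at most 11 in all, crops included, and the job is handed in when it is done.

Besides the shell and the picture viewer there is one more tool, called after ">>>" as name(argument=value, ...) on one line, values as JSON. move_arm: Moves the arm, as the interface text tells. Its arguments: {"type":"object","properties":{"moves":{"type":"array"},"newtons":{"type":"number"}},"required":["moves"]}

```bash
mkdir -p pics; ls; cat > h.py <<'E'
import numpy as np, cv2
from cell import arm, viewer, order
def snap(n):
    s=arm.observe(); p,d=viewer.snapshot(n); return s,p,d
def T(n,s=None):
    c=viewer.camera_info(n); K=np.array(c["K"])
    if n=="wrist":
        W=np.eye(4); W[:3,:3]=cv2.Rodrigues(np.array(s["tcp_rot"],float))[0]; W[:3,3]=s["tcp_pos"]
        return K, W@np.array(c["T_tool_cam"])
    M=np.eye(4); M[:3,:3]=cv2.Rodrigues(np.array(c["rvec"],float))[0]; M[:3,3]=np.array(c["tvec"]).ravel()
    return K, np.linalg.inv(M)
def cloud(K,M,d):
    v,u=np.mgrid[:d.shape[0],:d.shape[1]]
    P=np.stack([(u-K[0,2])/K[0,0]*d,(v-K[1,2])/K[1,1]*d,d],-1)
    return P@M[:3,:3].T+M[:3,3]
def save(tag,n):
    s,p,d=snap(n); K,M=T(n,s); C=cloud(K,M,d); C[d==0]=np.nan
    np.save(f"pics/{tag}.npy",C); cv2.imwrite(f"pics/{tag}.png",p); return s,p,C,K,M
E
python3 - <<'E'
from h import *
ims=[]
for n in("top","side"):
    s,p,C,K,M=save(n+"0",n); print(n,K.tolist(),M.round(3).tolist())
    cv2.imwrite(f"pics/{n}0b.png",cv2.resize(p,(800,600),interpolation=cv2.INTER_CUBIC))
print(s["tcp_rot"],s["opening"],s["time"],s["wrist_force"])
E
```

```text
pics
top [[373.2225215645115, 0.0, 252.32016125979146], [0.0, 373.2225215645115, 192.84178831418183], [0.0, 0.0, 1.0]] [[-0.018, -0.991, 0.135, 368.839], [-1.0, 0.019, 0.006, 8.19], [-0.009, -0.135, -0.991, 1339.84], [0.0, 0.0, 0.0, 1.0]]
side [[362.66051584225517, 0.0, 254.663586918012], [0.0, 362.66051584225517, 186.937292919044], [0.0, 0.0, 1.0]] [[-0.901, -0.316, 0.298, 200.521], [-0.434, 0.646, -0.627, 694.496], [0.005, -0.695, -0.719, 913.958], [0.0, 0.0, 0.0, 1.0]]
[-3.11340562e+00 -4.08276498e-01  4.09545597e-04] 87.76848118279199 0.05 [ 0.32866006  0.43881216 -0.35507633]
```

View pics/top0b.png

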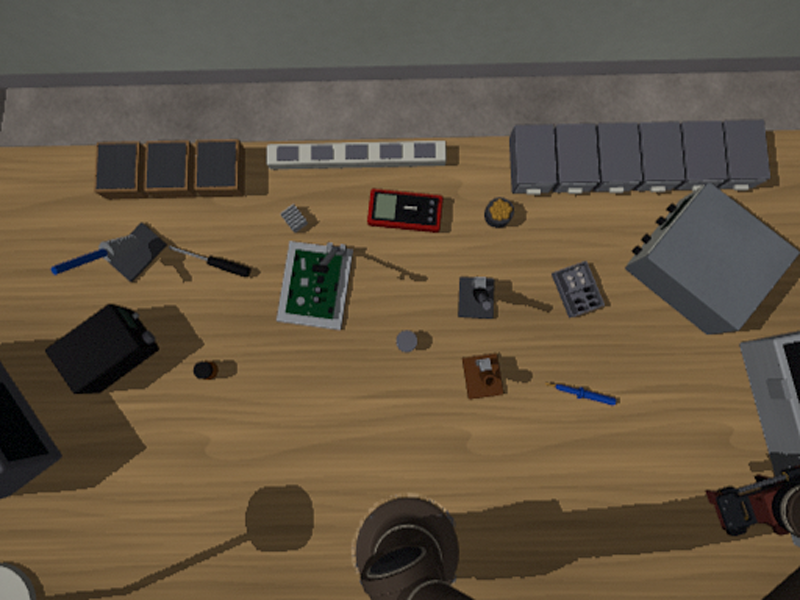

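View pics/side0b.png

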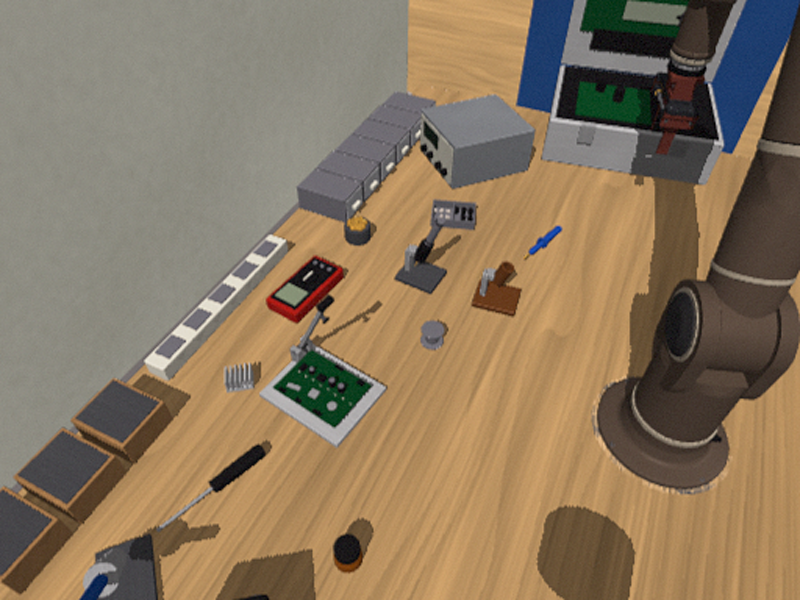

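```bash
python3 - <<'E'
from h import *
t=cv2.imread("pics/top0.png");s=cv2.imread("pics/side0.png")
def c(p,x,y,w,h): return cv2.resize(p[y:y+h,x:x+w],(400,300),interpolation=cv2.INTER_CUBIC)
m=np.vstack([np.hstack([c(t,165,145,80,60),c(t,280,165,60,45)]),np.hstack([c(s,160,180,100,75),c(s,240,115,80,60)])])
cv2.imwrite("pics/m.png",m)
C=np.load("pics/top0.npy");S=np.load("pics/side0.npy")
def f(C,x,y,w,h,lo,hi):
    P=C[y:y+h,x:x+w].reshape(-1,3);P=P[(P[:,2]>lo)&(P[:,2]<hi)];return P
for nm,P in (("jig top",f(C,165,145,80,70,60,400)),("jig side",f(S,160,180,100,75,60,400)),("hold top",f(C,280,165,60,45,40,400)),("hold side",f(S,245,115,60,75,60,400))):
    P=P[P[:,2].argsort()[::-1]];print(nm,len(P));print(P[::max(1,len(P)//14)].round())
# jig plate
P=f(C,165,145,80,70,8,32)[:,:2].astype(np.float32);print(cv2.minAreaRect(P))
P=f(C,285,165,40,45,9,19)[:,:2].astype(np.float32);print(cv2.minAreaRect(P),cv2.boxPoints(cv2.minAreaRect(P)))
E
```

```text
jig top 102
[[590. 146. 227.]
 [594. 149. 223.]
 [588. 171. 222.]
 [598. 168. 221.]
 [595. 168. 219.]
 [598. 171. 218.]
 [586. 147. 216.]
 [605. 162. 198.]
 [612. 155. 178.]
 [618. 163. 168.]
 [629. 159. 147.]
 [636. 158. 129.]
 [643. 153. 114.]
 [656. 156.  87.]
 [663. 148.  69.]]
jig side 180
[[590. 164. 225.]
 [592. 155. 223.]
 [597. 173. 222.]
 [588. 159. 220.]
 [597. 149. 219.]
 [588. 174. 216.]
 [586. 169. 212.]
 [610. 164. 180.]
 [592. 159. 176.]
 [593. 163. 171.]
 [620. 163. 157.]
 [630. 161. 141.]
 [632. 157. 118.]
 [640. 158. 103.]
 [657. 157.  83.]]
hold top 160
[[ 518. -173.  188.]
 [ 522. -164.  183.]
 [ 510. -171.  180.]
 [ 535. -168.  161.]
 [ 538. -162.  138.]
 [ 542. -162.  114.]
 [ 552. -169.  111.]
 [ 553. -166.  107.]
 [ 561. -165.   99.]
 [ 567. -164.   82.]
 [ 581. -182.   79.]
 [ 582. -168.   77.]
 [ 575. -172.   76.]
 [ 579. -165.   73.]
 [ 552. -159.   65.]]
hold side 260
[[ 516. -163.  188.]
 [ 509. -170.  181.]
 [ 524. -159.  168.]
 [ 524. -161.  153.]
 [ 538. -162.  139.]
 [ 531. -163.  124.]
 [ 548. -162.  113.]
 [ 532. -178.  107.]
 [ 551. -155.  100.]
 [ 566. -172.   90.]
 [ 584. -162.   81.]
 [ 555. -157.   78.]
 [ 593. -165.   75.]
 [ 591. -161.   70.]
 [ 583. -161.   64.]]
((612.4266357421875, 197.55001831054688), (151.1407928466797, 227.22108459472656), 81.22502899169922)
((556.1964111328125, -170.43243408203125), (79.89018249511719, 92.63959503173828), 85.15791320800781) [[ 506.67017 -206.32512]
 [ 598.9791  -214.14482]
 [ 605.72266 -134.53975]
 [ 513.4137  -126.72005]]
```

View pics/m.png

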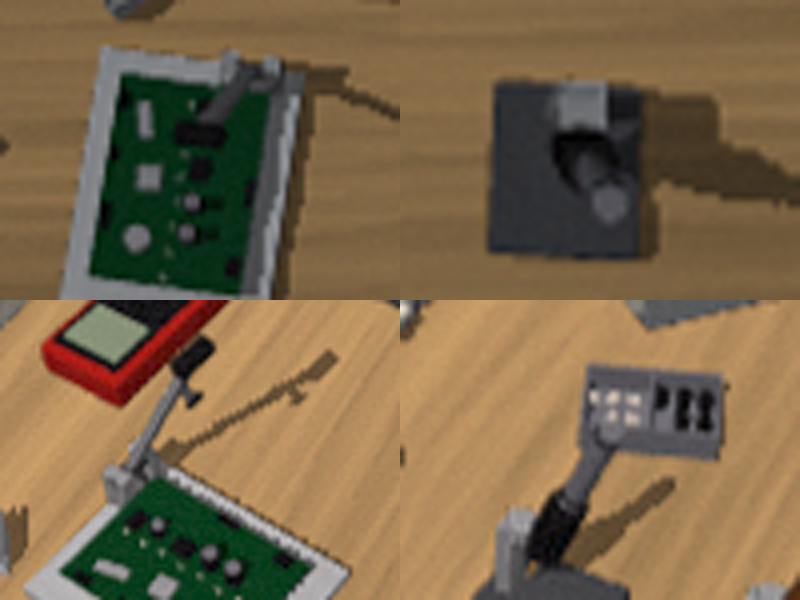

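```bash
python3 - <<'E'
from h import *
print(np.array(viewer.camera_info("wrist")["T_tool_cam"]).round(2).tolist(),viewer.camera_info("wrist")["K"])
for n,b in(("top",(165,145,80,70)),("side",(155,180,110,110))):
    C=np.load(f"pics/{n}0.npy");p=cv2.imread(f"pics/{n}0.png").astype(int)
    x,y,w,h=b;C=C[y:y+h,x:x+w];p=p[y:y+h,x:x+w]
    g=(p[...,1]>p[...,2]+25)&(p[...,1]>p[...,0]+15)&(C[...,2]<35)&(C[...,2]>15)
    P=C[g][:,:2].astype(np.float32);print(n,len(P),cv2.minAreaRect(P),np.median(C[g][:,2]))
K,M=T("top");
def ray(K,M,u,v,z):
    d=M[:3,:3]@np.array([(u-K[0,2])/K[0,0],(v-K[1,2])/K[1,1],1]);return (M[:3,3]+d*(z-M[2,3])/d[2]).round(1)
for q in((137,238),(149,177),(146,118)): print("land",ray(K,M,165+q[0]/5,145+q[1]/5,26))
# probe axis fit
for n,b in(("top",(280,165,60,45)),("side",(245,115,60,75))):
    C=np.load(f"pics/{n}0.npy");x,y,w,h=b;P=C[y:y+h,x:x+w].reshape(-1,3)
    P=P[(P[:,2]>118)&(P[:,2]<178)&(abs(P[:,0]-530)<40)&(abs(P[:,1]+167)<20)];c=P.mean(0);u,s,v=np.linalg.svd(P-c);print(n,len(P),c.round(1),(v[0]*np.sign(v[0][2])).round(3))
    P=C[y:y+h,x:x+w].reshape(-1,3);P=P[(P[:,2]>182)];print(P.mean(0).round(1),len(P))
E
```

```text
[[0.0, -0.95, -0.3, 82.94], [1.0, 0.0, 0.0, -0.14], [-0.0, -0.3, 0.95, -162.55], [0.0, 0.0, 0.0, 1.0]] [[327.01157348   0.         255.90861834]
 [  0.         327.01157348 194.42685395]
 [  0.           0.           1.        ]]
top 849 ((592.205810546875, 202.15631103515625), (108.0926284790039, 146.1588134765625), 80.36927795410156) 24.15305201681622
side 1203 ((591.7274780273438, 202.83592224121094), (110.1767807006836, 149.1048583984375), 81.50618743896484) 25.510006291385935
land [552.6 229.9  26. ]
land [596.4 221.5  26. ]
land [639.4 223.7  26. ]
top 28 [ 535.5 -165.7  147.2] [-0.371  0.024  0.928]
[ 519.1 -167.2  184.2] 15
side 78 [ 528.4 -162.   148.1] [-0.368  0.03   0.929]
[ 516.3 -165.   184.6] 16
```

>>> move_arm(moves=[{"z": 0.05},{"z": 0.05},{"x": 0.05,"y": 0.06,"roll": -8},{"x": 0.05,"y": 0.06,"roll": -8},{"x": 0.05,"y": 0.06,"roll": -8},{"x": 0.05,"y": 0.06},{"x": 0.05,"y": 0.06},{"x": 0.05,"y": 0.06},{"x": 0.05,"y": 0.06},{"x": 0.05,"y": 0.06},{"y": 0.06},{"y": 0.06}])

```text
$.moves[0]: bad value
```

>>> move_arm(moves=[{"x": 0,"y": 0,"z": 0.05,"roll": 0,"gripper": 0.0878},{"x": 0,"y": 0,"z": 0.05,"roll": 0,"gripper": 0.0878}])

```text
time: 0.35
tcp_pos: [161.0, -603.3, 322.9]
tcp_rot: [-3.113, -0.408, 0.001]
wrist_force: [0.6, -0.5, 0.1]
opening: 87.8
finger_force: 0.0
```

>>> move_arm(moves=[{"x": 0.036,"y": 0.05,"z": 0,"roll": -8,"gripper": 0.0878},{"x": 0.036,"y": 0.05,"z": 0,"roll": -8,"gripper": 0.0878},{"x": 0.036,"y": 0.05,"z": 0,"roll": -8,"gripper": 0.0878},{"x": 0.036,"y": 0.05,"z": 0,"roll": 0,"gripper": 0.0878},{"x": 0.036,"y": 0.05,"z": 0,"roll": 0,"gripper": 0.0878},{"x": 0.036,"y": 0.05,"z": 0,"roll": 0,"gripper": 0.0878},{"x": 0.036,"y": 0.05,"z": 0,"roll": 0,"gripper": 0.0878},{"x": 0.036,"y": 0.05,"z": 0,"roll": 0,"gripper": 0.0878},{"x": 0.036,"y": 0.05,"z": 0,"roll": 0,"gripper": 0.0878},{"x": 0.036,"y": 0.05,"z": 0,"roll": 0,"gripper": 0.0878},{"x": 0.036,"y": 0.05,"z": 0,"roll": 0,"gripper": 0.0878},{"x": 0.036,"y": 0.05,"z": 0,"roll": 0,"gripper": 0.0878}])

```text
time: 1.85
tcp_pos: [594.0, -2.5, 322.4]
tcp_rot: [3.131, -0.249, -0.0]
wrist_force: [0.9, 0.2, -0.5]
opening: 88.0
finger_force: 0.0
```

>>> move_arm(moves=[{"x": -0.01,"y": 0.05,"z": 0,"roll": 0,"gripper": 0.0878},{"x": 0,"y": 0.05,"z": 0,"roll": 0,"gripper": 0.0878},{"x": 0,"y": 0.05,"z": 0,"roll": 0,"gripper": 0.0878},{"x": 0,"y": 0,"z": 0,"roll": 0,"gripper": 0.0878}])

```text
time: 2.35
tcp_pos: [581.8, 151.3, 322.2]
tcp_rot: [-3.131, 0.236, 0.002]
wrist_force: [0.6, 0.1, 0.2]
opening: 87.8
finger_force: 0.0
```

```bash
python3 - <<'E'
from h import *
s,p,C,K,M=save("w1","wrist")
cv2.imwrite("pics/w1b.png",cv2.resize(p,(800,600),interpolation=cv2.INTER_CUBIC))
print(s["tcp_pos"],s["time"])
P=C.reshape(-1,3)
ex=np.array([.9875,-.158]);ey=np.array([.158,.9875]);o=np.array([592,202.5])
J=np.c_[(P[:,:2]-o)@ex,(P[:,:2]-o)@ey,P[:,2]]
m=(J[:,2]>195)&(J[:,2]<250)&(abs(J[:,1]+42)<40)&(abs(J[:,0])<50)
Q=J[m];print(len(Q),Q.min(0),Q.max(0),Q.mean(0))
for z in range(60,220,15):
    m=(abs(J[:,2]-z)<7)&(abs(J[:,1]+42)<15)&(J[:,0]<100)&(J[:,0]>-30)
    if m.sum():print(z,m.sum(),J[m].mean(0).round(1),J[m].min(0).round(1),J[m].max(0).round(1))
m=(J[:,2]>8)&(J[:,2]<17)&(abs(J[:,0])<130)&(abs(J[:,1])<100);Q=J[m];print("plate",np.percentile(Q,[1,99],axis=0).round(1))
g=p.reshape(-1,3).astype(int);g=(g[:,1]>g[:,2]+25)&(g[:,1]>g[:,0]+15)&(J[:,2]<35)
print(cv2.minAreaRect(J[g][:,:2].astype(np.float32)))
E
```

```text
[581.76674365 151.32325734 322.20635668] 2.35
788 [ -0.53834937 -55.17095361 195.09514138] [ 20.2148288  -25.67910388 223.80849805] [  9.50255439 -40.70646883 217.00150355]
60 56 [ 82.8 -40.4  60.4] [ 79.8 -46.   53.5] [ 85.8 -34.6  66.7]
75 60 [ 75.7 -40.9  75.4] [ 71.9 -46.3  68.4] [ 78.7 -35.1  82. ]
90 72 [ 68.7 -40.7  90.2] [ 65.6 -46.5  83. ] [ 72.1 -34.5  96.9]
105 72 [ 61.6 -40.9 104.8] [ 57.1 -46.6  98.1] [ 64.8 -35.1 112. ]
120 74 [ 54.6 -40.4 120.2] [ 50.3 -45.8 113.2] [ 57.9 -34.7 127. ]
135 83 [ 47.6 -40.8 135.3] [ 44.3 -46.1 128.1] [ 51.5 -34.7 142. ]
150 97 [ 40.7 -40.7 150.2] [ 37.1 -46.4 143.1] [ 44.7 -34.8 157. ]
165 123 [ 32.7 -41.2 165.5] [ 11.  -46.7 158.1] [ 37.4 -34.7 171.8]
180 118 [ 26.3 -40.7 179.9] [  8.4 -46.8 173.1] [ 30.2 -34.7 186.8]
195 134 [ 19.6 -40.7 195.2] [ 15.8 -46.3 188.1] [ 23.4 -34.7 201.9]
210 115 [ 14.1 -41.  210.1] [ 12.8 -55.1 203.1] [ 16.3 -27.1 216.9]
plate [[-92.1 -74.9  10.2]
 [ 96.5  73.5  14.6]]
((1.806671142578125, -2.0145187377929688), (149.9150390625, 108.26471710205078), 0.200276717543602)
```

View pics/w1b.png

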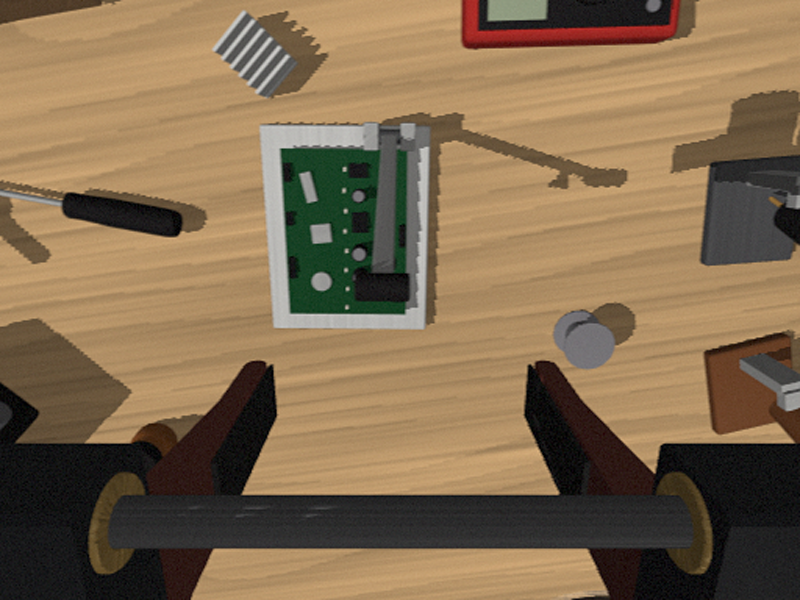

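>>> move_arm(moves=[{"x": 0.01,"y": 0.01,"z": -0.03,"roll": 0,"gripper": 0.0878},{"x": 0,"y": 0,"z": -0.045,"roll": 0,"gripper": 0.0878},{"x": 0,"y": 0,"z": -0.045,"roll": 0,"gripper": 0.0878},{"x": 0,"y": 0,"z": 0,"roll": 0,"gripper": 0.0878},{"x": 0,"y": 0,"z": 0,"roll": 0,"gripper": 0.0878}])

```text
time: 3.02
tcp_pos: [594.1, 155.5, 204.3]
tcp_rot: [-3.131, 0.25, -0.002]
wrist_force: [0.3, 0.8, 0.5]
opening: 87.6
finger_force: 0.0
```

>>> move_arm(moves=[{"x": -0.001,"y": 0.005,"z": -0.008,"roll": 0,"gripper": 0.0878},{"x": 0,"y": 0,"z": 0,"roll": 0,"gripper": 0.0878},{"x": 0,"y": 0,"z": 0,"roll": 0,"gripper": 0.02},{"x": 0,"y": 0,"z": 0,"roll": 0,"gripper": 0.02},{"x": 0,"y": 0,"z": 0,"roll": 0,"gripper": 0.02},{"x": 0,"y": 0,"z": 0,"roll": 0,"gripper": 0.02},{"x": 0,"y": 0,"z": 0,"roll": 0,"gripper": 0.02}], newtons=10)

```text
time: 3.9
tcp_pos: [592.2, 161.1, 194.6]
tcp_rot: [3.132, -0.248, -0.0]
wrist_force: [-0.6, 0.2, 0.0]
opening: 41.3
finger_force: 0.0
```

>>> move_arm(moves=[{"x": 0,"y": 0,"z": 0,"roll": 0,"gripper": 0.02},{"x": 0,"y": 0,"z": 0,"roll": 0,"gripper": 0.02},{"x": 0,"y": 0,"z": 0,"roll": 0,"gripper": 0.02}])

```text
time: 4.28
tcp_pos: [592.1, 160.7, 194.6]
tcp_rot: [3.131, -0.248, -0.0]
wrist_force: [-1.4, -1.8, 1.1]
opening: 29.8
finger_force: 10.0
```

>>> move_arm(moves=[{"x": -0.0172,"y": 0.0027,"z": -0.0093,"roll": 0,"gripper": 0.02},{"x": -0.0156,"y": 0.0025,"z": -0.0106,"roll": 0,"gripper": 0.02},{"x": -0.0144,"y": 0.0023,"z": -0.0121,"roll": 0,"gripper": 0.02},{"x": -0.0132,"y": 0.0021,"z": -0.0135,"roll": 0,"gripper": 0.02},{"x": -0.0118,"y": 0.0019,"z": -0.0148,"roll": 0,"gripper": 0.02},{"x": 0,"y": 0,"z": 0,"roll": 0,"gripper": 0.02}])

```text
time: 5.03
tcp_pos: [518.9, 172.4, 133.6]
tcp_rot: [3.131, -0.247, -0.003]
wrist_force: [-1.2, -1.2, -1.8]
opening: 30.1
finger_force: 10.0
```

>>> move_arm(moves=[{"x": -0.0103,"y": 0.0016,"z": -0.0159,"roll": 0,"gripper": 0.02},{"x": -0.0087,"y": 0.0014,"z": -0.0168,"roll": 0,"gripper": 0.02},{"x": -0.0069,"y": 0.0011,"z": -0.0177,"roll": 0,"gripper": 0.02},{"x": -0.0052,"y": 0.0008,"z": -0.0182,"roll": 0,"gripper": 0.02},{"x": -0.0034,"y": 0.0005,"z": -0.0187,"roll": 0,"gripper": 0.02},{"x": -0.0015,"y": 0.0002,"z": -0.0189,"roll": 0,"gripper": 0.02},{"x": 0,"y": 0,"z": -0.005,"roll": 0,"gripper": 0.02},{"x": 0,"y": 0,"z": 0,"roll": 0,"gripper": 0.02}])

```text
time: 6.02
tcp_pos: [484.0, 178.0, 23.2]
tcp_rot: [3.131, -0.248, -0.001]
wrist_force: [-1.1, -1.5, -1.5]
opening: 29.6
finger_force: 10.0
```

>>> move_arm(moves=[{"x": 0,"y": 0,"z": -0.004,"roll": 0,"gripper": 0.02},{"x": 0,"y": 0,"z": -0.002,"roll": 0,"gripper": 0.02},{"x": 0,"y": 0,"z": 0,"roll": 0,"gripper": 0.02},{"x": 0,"y": 0,"z": 0,"roll": 0,"gripper": 0.02}])

```text
time: 6.52
tcp_pos: [484.6, 177.9, 18.2]
tcp_rot: [3.131, -0.249, 0.002]
wrist_force: [-2.5, -3.4, 7.1]
opening: 30.1
finger_force: 10.0
```

>>> move_arm(moves=[{"x": 0,"y": 0,"z": 0.002,"roll": 0,"gripper": 0.07},{"x": 0,"y": 0,"z": 0,"roll": 0,"gripper": 0.07},{"x": 0,"y": 0,"z": 0,"roll": 0,"gripper": 0.07},{"x": 0,"y": 0,"z": 0.05,"roll": 0,"gripper": 0.0878},{"x": 0,"y": 0,"z": 0.06,"roll": 0,"gripper": 0.0878},{"x": 0,"y": 0,"z": 0.06,"roll": 0,"gripper": 0.0878},{"x": 0,"y": 0,"z": 0.05,"roll": 0,"gripper": 0.0878},{"x": 0,"y": 0,"z": 0.05,"roll": 0,"gripper": 0.0878},{"x": 0,"y": 0,"z": 0,"roll": 0,"gripper": 0.0878}])

```text
time: 7.65
tcp_pos: [485.6, 179.4, 293.0]
tcp_rot: [-3.129, 0.248, -0.011]
wrist_force: [0.4, 0.3, -0.1]
opening: 88.2
finger_force: 0.0
```

```bash
python3 - <<'E'
from h import *
s,p,C,K,M=save("w2","wrist")
print(s["tcp_pos"],s["time"])
P=C.reshape(-1,3)
ex=np.array([.9875,-.158]);ey=np.array([.158,.9875]);o=np.array([592,202.5])
J=np.c_[(P[:,:2]-o)@ex,(P[:,:2]-o)@ey,P[:,2]]
for x in range(-110,90,15):
    m=(abs(J[:,0]-x)<7)&(abs(J[:,1]+41)<5)
    if m.sum():print(x,m.sum(),np.median(J[m],axis=0).round(1))
b=p.reshape(-1,3).astype(int)
# lands: greyish bright points z 24..30 on +y half
L=((b.max(1)-b.min(1))<25)&(b.mean(1)>110)&(J[:,2]>18)&(J[:,2]<36)&(J[:,1]>5)&(J[:,1]<45)&(abs(J[:,0])<70)
L=L.reshape(384,512).astype(np.uint8)
n,l,st,ce=cv2.connectedComponentsWithStats(L)
for i in range(1,n):
    if st[i,4]>25: Q=C[l==i];q=J.reshape(384,512,3)[l==i];print(st[i],ce[i].round(1),Q.mean(0).round(1),q.mean(0).round(1),(q.max(0)-q.min(0)).round(1))
for nme in("top","side"):
    save(nme+"1",nme)
E
```

```text
[485.61892491 179.37175011 293.02884306] 7.65
-110 41 [-106.9  -41.3   49.3]
-95 95 [-94.9 -41.3  47.1]
-80 1322 [-75.  -41.1 390.7]
-65 90 [-64.7 -40.   46.6]
-50 91 [-50.1 -40.   46.4]
-35 104 [-34.8 -41.1  46.4]
-20 107 [-19.7 -41.1  46.4]
-5 117 [ -4.9 -41.   46.4]
10 107 [ 10.5 -41.   46.5]
25 116 [ 24.8 -41.   46.7]
40 123 [ 39.6 -40.9  46.6]
55 116 [ 55.  -40.9  46.5]
70 127 [ 69.8 -40.8  46.6]
85 35 [ 80.  -40.8  46.5]
[193  28  12  24 175] [198.6  39.6] [640.2 225.5  26.4] [43.9 30.3 26.4] [25.2 12.6  6.3]
[201  68  15  16 197] [208.1  75.7] [598.3 222.4  26.4] [ 3.1 20.7 26.4] [17.6 17.3  6.2]
[202 106  14  14 157] [208.5 112.8] [554.5 230.8  26.4] [-41.5  22.   26.4] [16.2 16.8  5.6]
```

>>> move_arm(moves=[{"x": 0.0,"y": -0.05,"z": 0.01,"roll": 4.2,"gripper": 0.0878},{"x": 0.0,"y": -0.06,"z": 0.01,"roll": 0,"gripper": 0.0878},{"x": 0.01,"y": -0.06,"z": 0,"roll": 0,"gripper": 0.0878},{"x": 0.01,"y": -0.06,"z": 0,"roll": 0,"gripper": 0.0878},{"x": 0.0,"y": -0.06,"z": 0,"roll": 0,"gripper": 0.0878},{"x": 0.0,"y": -0.055,"z": 0,"roll": 0,"gripper": 0.0878},{"x": 0,"y": 0,"z": 0,"roll": 0,"gripper": 0.0878},{"x": 0,"y": 0,"z": 0,"roll": 0,"gripper": 0.0878}])

```text
time: 8.8
tcp_pos: [503.5, -165.8, 307.6]
tcp_rot: [-3.137, 0.133, 0.004]
wrist_force: [0.4, 0.5, -0.5]
opening: 87.7
finger_force: 0.0
```

```bash
python3 - <<'E'
from h import *
s,p,C,K,M=save("w3","wrist")
print(s["tcp_pos"],s["time"])
P=C.reshape(-1,3)
near=(abs(P[:,0]-535)<55)&(abs(P[:,1]+168)<50)
m=near&(P[:,2]>9)&(P[:,2]<19);r=cv2.minAreaRect(P[m][:,:2].astype(np.float32));print(r)
for z in range(90,195,8):
    m=near&(abs(P[:,2]-z)<4)
    if m.sum()>3:print(z,m.sum(),P[m].mean(0).round(1),P[m].min(0).round(1),P[m].max(0).round(1))
cv2.imwrite("pics/w3b.png",cv2.resize(p[60:300,130:450],(800,600),interpolation=cv2.INTER_CUBIC))
E
```

```text
[ 503.52908422 -165.84784983  307.63968012] 8.8
((550.85595703125, -170.0038604736328), (80.01642608642578, 82.99844360351562), 85.59857940673828)
90 75 [ 563.  -170.8   89.9] [ 553.6 -184.8   86. ] [ 567.8 -156.2   93.9]
98 80 [ 560.  -171.1   97.8] [ 550.3 -184.4   94.1] [ 564.2 -156.3  101.8]
106 168 [ 552.  -169.6  107.1] [ 534.9 -183.8  102.1] [ 562.3 -155.5  110. ]
114 218 [ 550.3 -170.3  112.8] [ 539.6 -183.1  110. ] [ 557.8 -156.7  117.8]
122 68 [ 545.5 -169.8  122.2] [ 538.1 -178.3  118.1] [ 549.2 -160.1  126. ]
130 62 [ 542.7 -169.7  129.9] [ 535.6 -177.9  126. ] [ 545.8 -161.3  133.9]
138 71 [ 539.7 -169.5  138. ] [ 532.2 -177.4  134.4] [ 543.5 -159.9  142. ]
146 71 [ 536.8 -168.3  145.9] [ 529.4 -177.1  142. ] [ 540.  -159.8  150. ]
154 80 [ 533.8 -169.4  154. ] [ 526.1 -177.5  150.1] [ 537.7 -159.8  158. ]
162 82 [ 531.  -168.8  161.9] [ 523.7 -177.1  158.3] [ 534.4 -159.8  165.9]
170 90 [ 528.2 -168.6  170. ] [ 522.2 -176.7  166. ] [ 531.4 -159.8  173.9]
178 148 [ 520.4 -167.9  179.3] [ 508.4 -177.   174. ] [ 528.9 -158.6  182. ]
186 230 [ 518.9 -168.   184.1] [ 510.7 -175.9  182.1] [ 525.9 -159.4  187.2]
```

View pics/w3b.png

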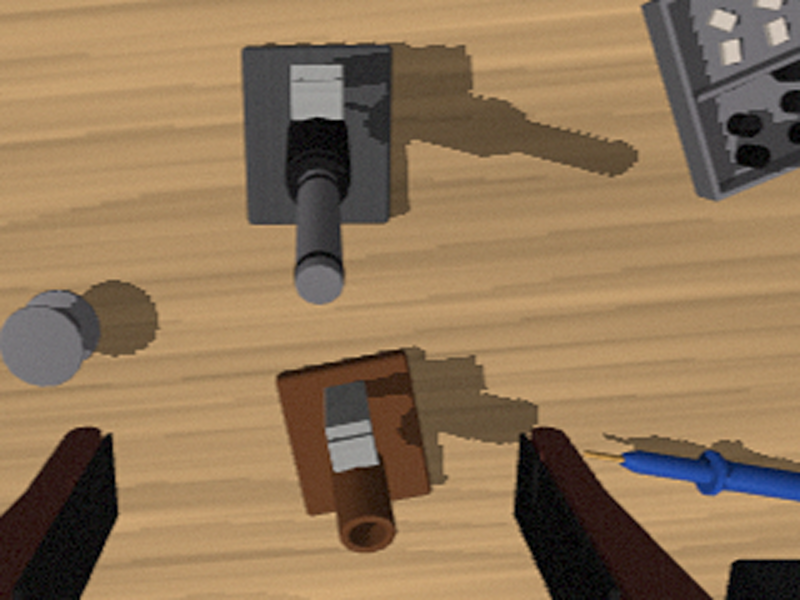

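>>> move_arm(moves=[{"x": 0.0225,"y": -0.0025,"z": -0.03,"roll": 0,"gripper": 0.0878},{"x": 0,"y": 0,"z": -0.045,"roll": 0,"gripper": 0.0878},{"x": 0,"y": 0,"z": -0.045,"roll": 0,"gripper": 0.0878},{"x": 0,"y": 0,"z": -0.045,"roll": 0,"gripper": 0.0878},{"x": 0,"y": 0,"z": 0,"roll": 0,"gripper": 0.06},{"x": 0,"y": 0,"z": 0,"roll": 0,"gripper": 0.05}])

```text
time: 9.6
tcp_pos: [527.5, -168.3, 145.7]
tcp_rot: [3.139, -0.131, 0.002]
wrist_force: [-0.5, -0.7, 0.3]
opening: 71.1
finger_force: 0.0
```

>>> move_arm(moves=[{"x": -0.001,"y": 0,"z": -0.0065,"roll": 0,"gripper": 0.03},{"x": 0,"y": 0,"z": 0,"roll": 0,"gripper": 0.03},{"x": 0,"y": 0,"z": 0,"roll": 0,"gripper": 0.005},{"x": 0,"y": 0,"z": 0,"roll": 0,"gripper": 0.005},{"x": 0,"y": 0,"z": 0,"roll": 0,"gripper": 0.005},{"x": 0,"y": 0,"z": 0,"roll": 0,"gripper": 0.005},{"x": 0,"y": 0,"z": 0,"roll": 0,"gripper": 0.005}], newtons=15)

```text
time: 10.48
tcp_pos: [525.4, -169.3, 137.7]
tcp_rot: [3.139, -0.133, -0.0]
wrist_force: [-0.1, -0.3, 2.0]
opening: 17.8
finger_force: 15.0
```

>>> move_arm(moves=[{"x": -0.0051,"y": 0.0004,"z": 0.0141,"roll": 0,"gripper": 0.005},{"x": -0.0051,"y": 0.0004,"z": 0.0141,"roll": 0,"gripper": 0.005},{"x": -0.0051,"y": 0.0004,"z": 0.0141,"roll": 0,"gripper": 0.005},{"x": -0.0051,"y": 0.0004,"z": 0.0141,"roll": 0,"gripper": 0.005},{"x": -0.0051,"y": 0.0004,"z": 0.0141,"roll": 0,"gripper": 0.005},{"x": -0.0051,"y": 0.0004,"z": 0.0141,"roll": 0,"gripper": 0.005},{"x": -0.0031,"y": 0.0004,"z": 0.0091,"roll": 0,"gripper": 0.005},{"x": 0,"y": 0,"z": 0,"roll": 0,"gripper": 0.005},{"x": 0,"y": 0,"z": 0,"roll": 0,"gripper": 0.005}])

```text
time: 11.6
tcp_pos: [491.6, -166.4, 230.9]
tcp_rot: [-3.139, 0.133, 0.001]
wrist_force: [0.7, 0.9, -1.1]
opening: 17.9
finger_force: 15.0
```

```bash
cat > look.py <<'E'
from h import *
import sys
tag=sys.argv[1]
s,p,C,K,M=save(tag,"side"); t=np.array(s["tcp_pos"]);print(t.round(1),s["time"])
g=t+[0,0,19]
P=C.reshape(-1,3);d=P-g
for z in range(-140,-15,10):
    m=(abs(d[:,2]-z)<5)&(abs(d[:,0])<75)&(abs(d[:,1])<30)
    if m.sum()>2:print(z,m.sum(),P[m].mean(0).round(1))
def pix(X): c=np.linalg.inv(M)@np.append(X,1);q=K@c[:3];return q[:2]/q[2]
u,v=pix(g-[0,0,40]).astype(int);x=max(0,min(u-60,392));y=max(0,min(v-45,294))
print("crop",x,y)
cv2.imwrite(f"pics/{tag}c.png",cv2.resize(p[y:y+90,x:x+120],(800,600),interpolation=cv2.INTER_CUBIC))
E
python3 look.py s2
```

```text
[ 491.6 -166.4  230.9] 11.6
-140 16 [ 549.7 -168.3  108.2]
-120 3 [ 535.9 -169.3  128.4]
-100 3 [ 528.1 -165.1  150.2]
-90 10 [ 523.6 -163.8  159.9]
-80 10 [ 519.9 -163.7  170. ]
-70 9 [ 516.7 -161.7  180.4]
-60 10 [ 513.8 -162.   189. ]
-50 20 [ 504.  -161.3  201.1]
-40 22 [ 509.1 -161.4  209. ]
-30 12 [ 503.  -159.4  219.6]
-20 7 [ 491.7 -159.8  231.1]
crop 229 90
```

View pics/s2c.png

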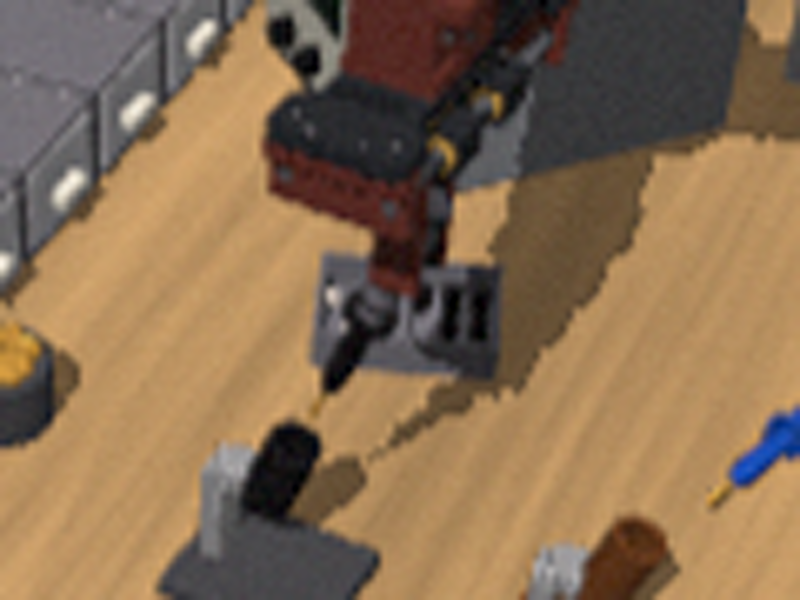

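>>> move_arm(moves=[{"x": 0.0051,"y": -0.0004,"z": -0.0141,"roll": 0,"gripper": 0.005},{"x": 0.0051,"y": -0.0004,"z": -0.0141,"roll": 0,"gripper": 0.005},{"x": 0.0017,"y": -0.0002,"z": -0.0047,"roll": 0,"gripper": 0.005},{"x": 0,"y": 0,"z": 0,"roll": 0,"gripper": 0.005},{"x": 0,"y": 0,"z": 0,"roll": 0,"gripper": 0.005}], newtons=5)

```text
time: 12.28
tcp_pos: [503.8, -167.5, 198.6]
tcp_rot: [3.139, -0.133, 0.0]
wrist_force: [-0.3, 0.5, -1.1]
opening: 17.8
finger_force: 5.0
```

>>> move_arm(moves=[{"x": 0.006,"y": -0.0005,"z": 0.0015,"roll": 0,"gripper": 0.005},{"x": 0.006,"y": -0.0005,"z": 0.0015,"roll": 0,"gripper": 0.005},{"x": 0.006,"y": -0.0005,"z": 0.001,"roll": 0,"gripper": 0.005},{"x": 0.006,"y": -0.0005,"z": 0.001,"roll": 0,"gripper": 0.005},{"x": 0,"y": 0,"z": 0,"roll": 0,"gripper": 0.005}])

```text
time: 12.9
tcp_pos: [528.2, -169.4, 203.4]
tcp_rot: [-3.139, 0.133, -0.001]
wrist_force: [0.4, -0.7, -1.2]
opening: 18.0
finger_force: 5.0
```

>>> move_arm(moves=[{"x": 0.006,"y": -0.0005,"z": 0.001,"roll": 0,"gripper": 0.005},{"x": 0.006,"y": -0.0005,"z": 0.001,"roll": 0,"gripper": 0.005},{"x": 0.006,"y": -0.0005,"z": 0.0,"roll": 0,"gripper": 0.005},{"x": 0.005,"y": -0.0005,"z": 0.0,"roll": 0,"gripper": 0.005},{"x": 0,"y": 0,"z": 0,"roll": 0,"gripper": 0.005},{"x": 0,"y": 0,"z": 0,"roll": 0,"gripper": 0.005}])

```text
time: 13.65
tcp_pos: [550.7, -171.5, 205.4]
tcp_rot: [3.139, -0.133, 0.0]
wrist_force: [-0.1, 0.6, -1.5]
opening: 17.8
finger_force: 5.0
```

```bash
python3 look.py s3
```

```text
[ 550.7 -171.5  205.4] 13.65
-140 28 [ 562.8 -163.2   83.5]
-130 25 [ 547.2 -163.9   94.9]
-120 35 [ 545.  -166.5  104. ]
-110 9 [ 550.3 -168.5  112.9]
-100 8 [ 548.4 -166.2  125.4]
-90 7 [ 549.4 -166.1  133.5]
-80 13 [ 548.2 -167.   143.3]
-70 10 [ 546.8 -166.5  154. ]
-60 5 [ 546.5 -165.8  161.8]
-50 30 [ 547.3 -164.8  174.6]
-40 11 [ 543.9 -163.8  184.9]
-30 14 [ 545.2 -164.3  194.3]
-20 13 [ 544.1 -163.2  206. ]
crop 212 91
```

View pics/s3c.png

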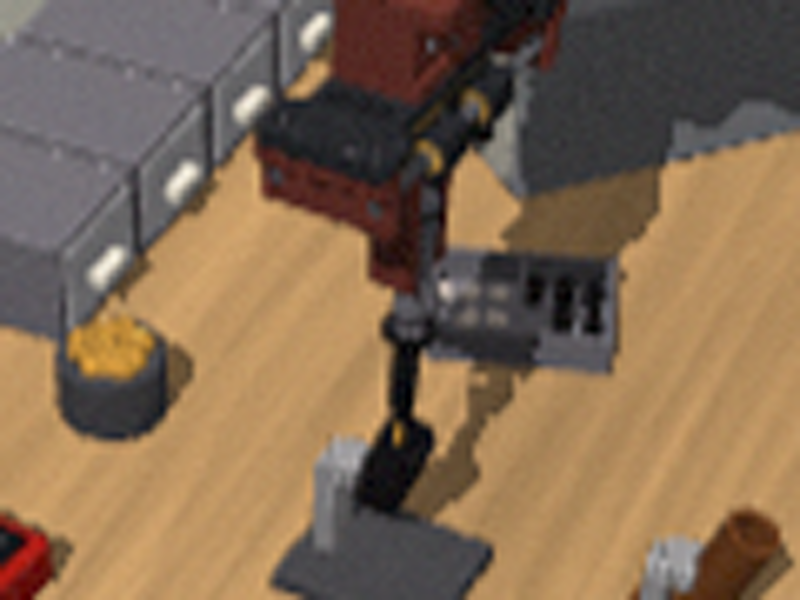

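>>> move_arm(moves=[{"x": 0.004,"y": -0.0003,"z": 0,"roll": 0,"gripper": 0.005},{"x": 0,"y": 0,"z": 0,"roll": 0,"gripper": 0.005},{"x": 0,"y": 0,"z": 0,"roll": 0,"gripper": 0.005}], newtons=5)

```text
time: 14.08
tcp_pos: [554.7, -171.8, 205.5]
tcp_rot: [3.139, -0.133, 0.0]
wrist_force: [-0.4, 0.3, -0.4]
opening: 17.9
finger_force: 5.0
```

>>> move_arm(moves=[{"x": 0,"y": 0,"z": 0,"roll": 0,"gripper": 0.005},{"x": -0.001,"y": 0,"z": 0.015,"roll": 0,"gripper": 0.005},{"x": -0.001,"y": 0,"z": 0.02,"roll": 0,"gripper": 0.005},{"x": 0,"y": 0,"z": 0.02,"roll": 0,"gripper": 0.005},{"x": 0,"y": 0.03,"z": 0,"roll": 0,"gripper": 0.005},{"x": 0,"y": 0.04,"z": 0,"roll": 0,"gripper": 0.005},{"x": 0,"y": 0.05,"z": 0,"roll": 0,"gripper": 0.005},{"x": 0,"y": 0.05,"z": 0,"roll": 0,"gripper": 0.005},{"x": 0,"y": 0.05,"z": 0,"roll": 0,"gripper": 0.005},{"x": 0,"y": 0.05,"z": 0,"roll": 0,"gripper": 0.005},{"x": 0,"y": 0,"z": 0,"roll": 0,"gripper": 0.005},{"x": 0,"y": 0,"z": 0,"roll": 0,"gripper": 0.005}], newtons=20)

```text
time: 15.58
tcp_pos: [552.9, 97.7, 261.2]
tcp_rot: [3.138, -0.133, 0.001]
wrist_force: [0.2, -0.2, -0.4]
opening: 17.2
finger_force: 20.0
```

```bash
python3 - <<'E'
from h import *
out=[]
for n in("side","top"):
    s,p,C,K,M=save("f_"+n,n); t=np.array(s["tcp_pos"]);print(n,t.round(1),s["time"])
    g=t+[0,0,19];P=C.reshape(-1,3);d=P-g
    for z in range(-140,-15,10):
        m=(abs(d[:,2]-z)<5)&(abs(d[:,0])<40)&(abs(d[:,1])<30)
        if m.sum()>2:print(z,m.sum(),P[m].mean(0).round(1))
    def pix(X): c=np.linalg.inv(M)@np.append(X,1);q=K@c[:3];return q[:2]/q[2]
    # pixel where a vertical probe's tip should be, and top
    print("vert tip px",pix(g-[0,0,136]).round(1),"collar px",pix(g-[0,0,51]).round(1))
    u,v=pix(g-[0,0,70]).astype(int);x=max(0,min(u-30,452));y=max(0,min(v-45,294));print("crop",x,y)
    out.append(cv2.resize(p[y:y+90,x:x+60],(400,600),interpolation=cv2.INTER_CUBIC))
cv2.imwrite("pics/f.png",np.hstack(out))
E
```

```text
side [552.9  97.7 261.2] 15.575
-130 5 [549.4  98.8 151.2]
-120 5 [549.6  98.8 161.2]
-100 9 [547.4 103.  181. ]
-90 13 [546.5 103.3 190.3]
-80 11 [547.1 103.3 200.1]
-70 12 [546.2 103.3 209.2]
-60 5 [546.  103.6 216.2]
-50 43 [544.9 104.4 230.3]
-40 20 [544.3 104.9 241.2]
-30 18 [544.  103.4 250.2]
-20 14 [543.  103.1 261.3]
vert tip px [232.8 200.2] collar px [231.6 179. ]
crop 201 138
top [552.9  96.8 260.9] 15.625
vert tip px [227.3 186.8] collar px [225.1 182.5]
crop 195 138
```

View pics/f.png

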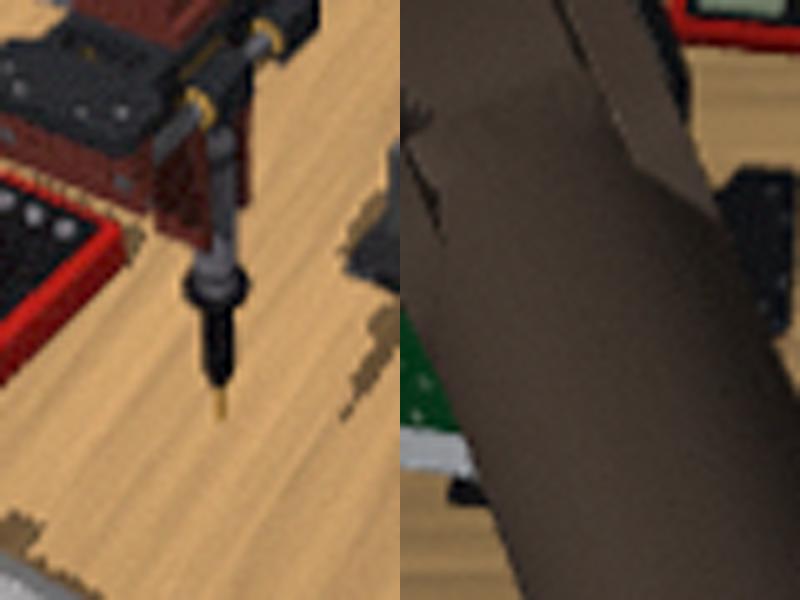

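>>> move_arm(moves=[{"x": 0.0015,"y": 0.04,"z": 0,"roll": 0,"gripper": 0.005},{"x": 0,"y": 0.05,"z": 0,"roll": 0,"gripper": 0.005},{"x": 0,"y": 0.042,"z": -0.01,"roll": 0,"gripper": 0.005},{"x": 0,"y": 0,"z": -0.03,"roll": 0,"gripper": 0.005},{"x": 0,"y": 0,"z": -0.03,"roll": 0,"gripper": 0.005},{"x": 0,"y": 0,"z": -0.025,"roll": 0,"gripper": 0.005},{"x": 0,"y": 0,"z": 0,"roll": 0,"gripper": 0.005},{"x": 0,"y": 0,"z": 0,"roll": 0,"gripper": 0.005},{"x": 0,"y": 0,"z": 0,"roll": 0,"gripper": 0.005}])

```text
time: 16.8
tcp_pos: [555.0, 230.2, 166.9]
tcp_rot: [-3.138, 0.134, -0.003]
wrist_force: [-0.6, 0.1, -1.4]
opening: 17.6
finger_force: 20.0
```

```bash
cat > hov.py <<'E'
from h import *
import sys
tag=sys.argv[1]
s,p,C,K,M=save(tag,"wrist");t=np.array(s["tcp_pos"]);print(t.round(1))
def pix(X,M=M,K=K): c=np.linalg.inv(M)@np.append(X,1);q=K@c[:3];return (q[:2]/q[2]).round(1)
print("vert tip px",pix(t-[0,0,117]),"land px",pix([554.5,230.8,26]))
u,v=pix(t-[0,0,117]).astype(int);x,y=u-40,v-60;print("crop",x,y)
a=cv2.resize(p[y:y+120,x:x+80],(400,600),interpolation=cv2.INTER_CUBIC)
s,p,C,K,M=save(tag+"s","side")
print("side vert tip",pix(t-[0,0,117],M,K),"land",pix([554.5,230.8,26],M,K))
u,v=pix([554.5,230.8,50],M,K).astype(int);x,y=u-30,v-45;print("crop",x,y)
cv2.imwrite(f"pics/{tag}m.png",np.hstack([a,cv2.resize(p[y:y+90,x:x+60],(400,600),interpolation=cv2.INTER_CUBIC)]))
E
python3 hov.py h1
```

```text
[555.  230.2 166.9]
vert tip px [256.2 190.2] land px [255.6 183.7]
crop 216 130
side vert tip [211.1 254. ] land [211.8 258.9]
crop 181 209
```

View pics/h1m.png

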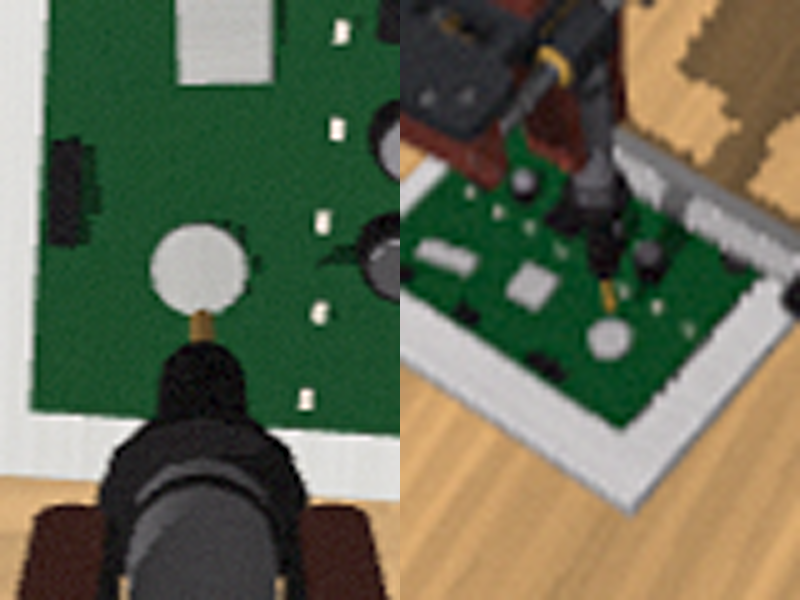

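```bash
cat > fz.py <<'E'
from h import *
F=[];Z=[]
for i in range(16):
    s=arm.observe();F.append(s["wrist_force"]);Z.append(s["tcp_pos"]);viewer.snapshot("side")
print(np.mean(F,0).round(2),np.std(F,0).round(2),np.mean(Z,0).round(1),s["time"],s["finger_force"])
E
python3 fz.py
```

```text
[ 0.21  0.2  -0.98] [0.46 0.4  0.32] [554.2 230.3 165.7] 17.65 19.999938905239105
```

>>> move_arm(moves=[{"x": 0.001,"y": 0.0005,"z": -0.005,"roll": 0,"gripper": 0.005},{"x": 0,"y": 0,"z": -0.006,"roll": 0,"gripper": 0.005},{"x": 0,"y": 0,"z": -0.006,"roll": 0,"gripper": 0.005},{"x": 0,"y": 0,"z": -0.003,"roll": 0,"gripper": 0.005},{"x": 0,"y": 0,"z": 0,"roll": 0,"gripper": 0.005},{"x": 0,"y": 0,"z": 0,"roll": 0,"gripper": 0.005}])

```text
time: 18.45
tcp_pos: [555.2, 230.8, 145.6]
tcp_rot: [-3.139, 0.133, -0.0]
wrist_force: [-1.0, -0.3, -1.3]
opening: 17.7
finger_force: 20.0
```

```bash
python3 fz.py; sed -i 's/fz$//' fz.py; python3 hov.py h2
```

```text
[-0.06 -0.14 -1.02] [0.48 0.43 0.42] [555.2 230.7 145.6] 19.2 19.99992460012436
[555.1 230.7 145.4]
vert tip px [256.1 190. ] land px [256.1 189.9]
crop 216 130
side vert tip [211.6 258.3] land [211.8 258.9]
crop 181 209
```

View pics/h2m.png

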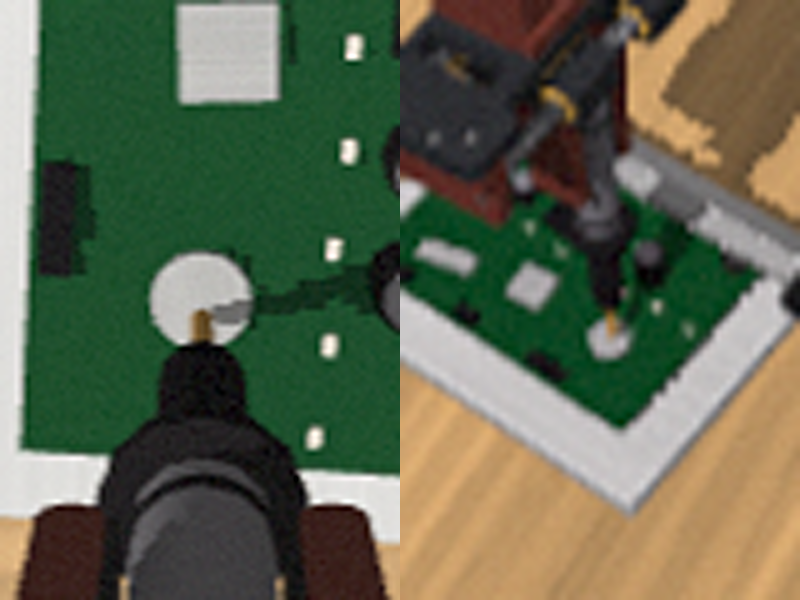

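>>> move_arm(moves=[{"x": 0.0015,"y": 0,"z": 0,"roll": 0,"gripper": 0.005},{"x": 0,"y": 0,"z": -0.0015,"roll": 0,"gripper": 0.005},{"x": 0,"y": 0,"z": -0.0015,"roll": 0,"gripper": 0.005},{"x": 0,"y": 0,"z": -0.0015,"roll": 0,"gripper": 0.005},{"x": 0,"y": 0,"z": -0.001,"roll": 0,"gripper": 0.005},{"x": 0,"y": 0,"z": 0,"roll": 0,"gripper": 0.005}])

```text
time: 20.1
tcp_pos: [556.7, 230.8, 140.0]
tcp_rot: [-3.139, 0.133, -0.0]
wrist_force: [-0.1, 0.2, 1.2]
opening: 17.9
finger_force: 20.0
```

```bash
python3 fz.py
```

```text
[ 0.1  -0.14  0.91] [0.49 0.56 0.41] [556.7 230.8 140. ] 20.85 20.00007838010788
```

>>> move_arm(moves=[{"x": 0,"y": 0,"z": -0.0012,"roll": 0,"gripper": 0.005},{"x": 0,"y": 0,"z": -0.0008,"roll": 0,"gripper": 0.005},{"x": 0,"y": 0,"z": 0,"roll": 0,"gripper": 0.005},{"x": 0,"y": 0,"z": 0,"roll": 0,"gripper": 0.005}])

```text
time: 21.4
tcp_pos: [556.7, 230.7, 138.0]
tcp_rot: [3.139, -0.133, 0.0]
wrist_force: [-0.3, 0.4, 1.5]
opening: 17.3
finger_force: 20.0
```

```bash
python3 fz.py; python3 hov.py h3
```

```text
[0.3  0.27 1.54] [0.44 0.5  0.5 ] [556.7 230.7 138. ] 22.15 20.000131130218506
[556.7 230.7 138. ]
vert tip px [256.1 190. ] land px [256.2 193.9]
crop 216 130
side vert tip [211.4 259.6] land [211.8 258.9]
crop 181 209
```

View pics/h3m.png

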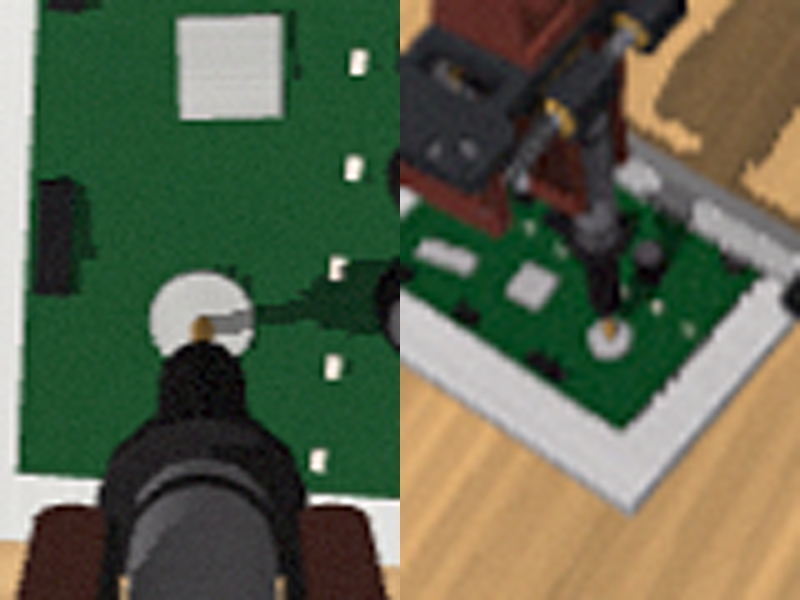

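```bash
python3 -c "
from cell import order; print(order.close_job())"
```

```text
the job is handed in; nothing more can be done
None
```

I handed the job in with the clamp fully down and the probe still held upright, its tip within about 2 mm of the round land's centre and pressing at about 2.5 N, which puts the pin roughly half-way in. The hand-in gave no pass or fail result.

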